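Lay the try square flush against the marble tray

TASK

Check the marble tray for square: take the try square off its sloping wooden rest and lay it flat on the worktop at the tray's long edge that faces you, with its blade across the top of the tray and its whole wooden stock flush against that edge, then let go. Do not shove the tray out of its place, and leave the tin on it standing where it is.

Things in the scene. Friction and masses are not known exactly. Their poses are not given: they have to be found in the camera images.
- try_square: Try square, 0.28 kg: dark wooden stock 20 (x) x 120 (y) x 36 (z) mm with a flat steel blade at right angles toward +x from its +y end. Origin: centre of the stock's underside, z out of its top. At the start it lies on tool_rest, same heading, blade uphill, its z axis leaning 28 degrees toward the robot. Grip the stock across its 20 mm where it is bare, y = -60 to 30 mm. On the worktop 2 to 4 N slides it.
- tool_rest: Sloping pale wooden rest, fixed, 150 (x) x 130 (y) mm, about 105 mm high; it rises at 28 degrees toward +x, away from the robot. Origin: centre of its underside. The stock lies low on the slope against two stops at y = -50 and 50 mm, 18 mm wide, 15 mm high, open between; its underside's centre is at x = -46, z = 40 mm. A strip at y = 30 to 60 mm carries the blade.
- marble_tray: White marble tray, a plain rectangular slab 200 (x) x 270 (y) x 12 (z) mm, 0.95 kg, loose: 5 to 10 N slides it with the tin. Origin: centre of its underside. The edge to use is the long one at x = -100 mm, facing the robot. It stands left or right of tool_rest.
- tin: Low round tin, 75 mm across, 58 mm high, loose on the tray near its far right corner (about x = 52, y = -85 mm of the tray). Origin: centre of its underside.
- face_left (a point): Point on the stock's inner face (the +x face, blade side) near its blade end: at 10, 55, 2 mm in the square's frame. Flush: x = -100 mm in the tray's frame. Of this face the upper 24 mm stand above the tray's top when flush.
- face_right (a point): Point on the stock's inner face near its other end: at 10, -55, 2 mm in the square's frame. Flush: x = -100 mm in the tray's frame.
- blade_tip (a point): Middle of the underside of the blade's free end, at 160, 45, 14 mm in the square's frame. The blade is 30 mm wide (y = 30 to 60 mm), 3 mm thick; with the stock on the worktop it passes 2 mm above the tray.
There are look-alikes about, which are no part of the job. Leave any purple look-alike of the tin alone.

How it is judged:
By the outcome, as a careful person would: the job done as asked, in the order asked, and still so for the second after the job is handed in, with the robot touching nothing.
It also fails if it takes over 58 s, if anything falls off the work surface, if the arm or the gripper's body presses on something with over 40 N, if the wrist force passes 120 N, or if a joint passes its speed limit or range.

ROBOT

A 7-joint arm with a two-finger parallel gripper is mounted at the origin on a cart in front of the work surface, level with it; the furniture and walls round the work are solid. World frame = base frame: x ahead of the robot, y to its left, z up, the work surface at z = 0. Lengths are in mm, angles in rad, forces in N, time in s.
With the tool pointing down it reaches from about 400 to 850 mm from the base axis. Payload 4.5 kg.
Tool frame: the origin (TCP) lies on the centre line of the jaws, within the pads' length; the fingertips stand 8 mm ahead of it and the grasp point (between the pads) lies 11 mm behind it; z points along the fingers, y is the line along which they close (so a half turn about z gives the same grasp; the last joint's range is limited). The gripper opens to 88 mm and grips with 3 to 60 N. Pads are 18 mm wide; open, the fingers measure 123 mm over their backs; the gripper's body (75 mm by 187 mm) begins 45 mm behind the grasp point.
Start: joints at [1.284, 0.689, -0.195, 1.565, 0.157, 0.902, -0.215], TCP at [197.108, -593.128, 246.743] pointing down, gripper open.
Joint ranges: [-3.01, 3.01], [-0.46, 2.08], [-1.47, 1.51], [0.13, 2.56], [-1, 4.14], [0.04, 2.09], [-2.66, 2.66]. Speed limits (rad/s): [2.57, 2.57, 3.14, 3.14, 3.14, 3.14, 3.14].

INTERFACE

Orientations are given as a unit quaternion [w, x, y, z].
In Python, from bench import * gives the robot as it stands. The module is installed in compiled form; this text tells all that it offers.
- The arm moves only by the shell command python3 -m pendant 'ROWS'. ROWS is a JSON object of lists of equal length, an entry for each row: "slide": the shift along the tool's x, y, z normalised to -1 to 1, where 1 is 40 mm, a list of three; "rotation": the turn, a rotation vector about the tool's x, y, z normalised to -1 to 1, where 1 is pi rad, a list of three; "jaw": the opening, from -1 (shut) to 1 (fully open). In form: {"slide": [[tx, ty, tz], ...], "rotation": [[wx, wy, wz], ...], "jaw": [jaw, ...]}. A call has 1 to 20 rows; each row shifts and turns the commanded pose from where the row before left it, along the tool's axes as they then stand; what a row does not reach is not made up. A row lasts 1/12 s, in which the tool goes at most 41.7 mm and 7.16 degrees, less where a joint would pass 70% of its speed; a pose out of reach is approached as far as the arm can. A call with a number of a shift or a turn outside -1 to 1 is refused whole. A call with a gripper value outside its range is refused whole. The fingers move at their own pace and stop on an object; the grip force is fixed at half the most. Time passes only in rows, so rows that do not move let the fingers close. It gives the time, the measured TCP pose, the force, the opening and the grip force at its end, in the units of the state.
- read_state(): the state, without advancing time (a new reading comes with each control period).
- snapshot(name): name is "side" or "top"; returns (picture, depth): 384x512x3 uint8, blue, green, red; 384x512 float32, mm along the optical axis (not along the pixel's ray), 0 where there is no reading.
- camera_info(name): a dict with "fx", "fy", "cx", "cy" (pixels), "distortion" ([k1, k2, p1, p2, k3] as OpenCV has them; the pictures are not rectified), "rvec" (rotation vector, rad) and "tvec" (3), from world to camera coordinates, as OpenCV has them. Camera axes: x right, y down, z forward; pixel columns grow to the right and rows downward; lengths in mm; the calibration is good to about 2 mm. A picture is of the moment at which its call begins. camera_info takes no time and is no camera call.
- finish_job(): hands the job in; it is judged then, once.
The state is a dict: "time": time; "qpos": joint angles; "dq": joint speeds; "joint_torque": joint torques, N m; "position": TCP position; "eef_rot": TCP orientation; "contact_force": force on the tool from outside, world axes, zero at the start; "ft_torque": the same for the moment, N m; "gripper_width": opening from 0.0 (shut) to 1.0 (fully open); "grip_force": force on a finger pad.
Only numpy, scipy, OpenCV 4.12 (cv2) and the standard library are available. Lean on these libraries where they do the work, as an engineer would, in place of code of your own. Each camera call takes 0.05 s, during which the arm holds its last target. There are 200 camera calls.

## Working session

There is one attempt and no reset: what is moved stays moved. The work goes in short steps, Python scripts to look and compute and a shell command to move; the robot and the scene stay as the last step left them, time stands still between calls to the robot, and variables do not carry over. Pictures are saved under pics/ and viewed, at most 10 in all, crops included, and the job is handed in when it is done.

```bash
mkdir -p pics
cat > h.py <<'E'
from bench import *
import numpy as np, cv2
from scipy.spatial.transform import Rotation as R
def snap(n):
    p,d=snapshot(n); np.savez(f'{n}.npz',p=p,d=d); return p,d
def load(n):
    z=np.load(f'{n}.npz'); return z['p'],z['d']
def world(n,d):
    c=camera_info(n); K=np.array([[c['fx'],0,c['cx']],[0,c['fy'],c['cy']],[0,0,1.]])
    h,w=d.shape; u,v=np.meshgrid(np.arange(w),np.arange(h))
    pts=cv2.undistortPoints(np.stack([u,v],-1).reshape(-1,1,2).astype(np.float64),K,np.array(c['distortion'],float)).reshape(h,w,2)
    P=np.dstack([pts[...,0]*d,pts[...,1]*d,d]).astype(float)
    Rm=cv2.Rodrigues(np.array(c['rvec'],float))[0]
    W=(P-np.array(c['tvec'],float).ravel())@Rm
    W[d<=0]=np.nan
    return W
def proj(n,X):
    c=camera_info(n); K=np.array([[c['fx'],0,c['cx']],[0,c['fy'],c['cy']],[0,0,1.]])
    return cv2.projectPoints(np.array(X,float).reshape(-1,3),np.array(c['rvec'],float),np.array(c['tvec'],float),K,np.array(c['distortion'],float))[0].reshape(-1,2)
E
python3 - <<'E'
from h import *
for n in('top','side'):
    p,d=snap(n); cv2.imwrite(f'pics/{n}0.png',p)
    W=world(n,d); print(n,[np.round(W[r,c]).tolist() for r,c in((100,256),(192,256),(300,256))])
s=read_state(); print(s['position'],s['eef_rot'],s['gripper_width'],s['time'])
E
```

```text
top [[646.0, -6.0, 563.0], [553.0, -16.0, 13.0], [113.0, -32.0, -814.0]]
side [[821.0, -417.0, 202.0], [678.0, -194.0, 2.0], [416.0, 200.0, 2.0]]
[ 196.88872958 -592.63414211  246.0342842 ] [-7.40408567e-04  9.87153002e-01  1.59775990e-01 -1.87883772e-04] 0.9974627254903737 0.1
```

View pics/top0.png

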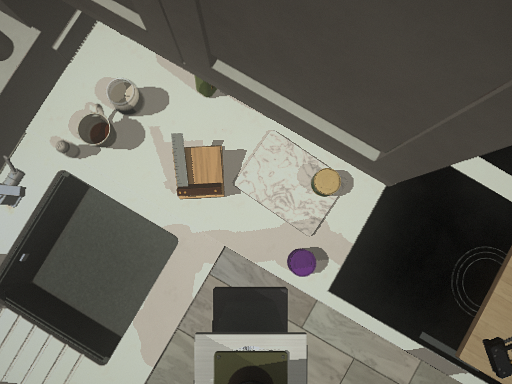

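View pics/side0.png

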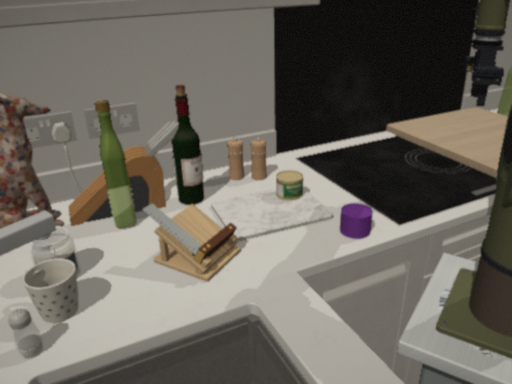

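The top view shows the square on the rest: dark stock at (200,190), blade at (180,160). The tray is at (290,183) with the gold tin at (326,181). Candidates: for the square, only the one on the rest at (200,190) (the side view has it at (218,238)); the board and knife at side (140,185) is not it. For the tin, gold at (326,181) and purple at (302,262), which stays untouched. Next I measure and check with a crop.

Run:
```python
from h import *
p,d=load('top'); W=world('top',d)
crop=p[115:255,140:360]; cv2.imwrite('pics/crop.png',cv2.resize(crop,None,fx=3.6,fy=3.6,interpolation=cv2.INTER_CUBIC))
Z=W[...,2]
# tray: z 8..20 near
def rect(m,name):
    n,l,st,_=cv2.connectedComponentsWithStats(m.astype(np.uint8))
    return l,st
sub=np.zeros_like(Z,bool); sub[120:245,232:350]=1
m=sub&(Z>7)&(Z<20); m=cv2.morphologyEx(m.astype(np.uint8),cv2.MORPH_OPEN,np.ones((3,3)))
l,st=rect(m,'t'); i=1+np.argmax(st[1:,4]); P=W[l==i]
print('tray',len(P),np.median(P[:,2]),cv2.minAreaRect(P[:,:2].astype(np.float32)))
m=sub&(Z>55)&(Z<90); P=W[m]; print('tin',len(P),np.median(P,0),cv2.minEnclosingCircle(P[:,:2].astype(np.float32)))
sub[:]=0; sub[125:205,165:232]=1
# slope plane of wood
c=W[150:178,193:218].reshape(-1,3); c=c[np.isfinite(c).all(1)]
A=np.c_[c[:,:2],np.ones(len(c))]; k=np.linalg.lstsq(A,c[:,2],rcond=None)[0]
print('slope',k,np.degrees(np.arctan(np.hypot(*k[:2]))),'uphill yaw',np.degrees(np.arctan2(k[1],k[0])))
for r,cc in((150,205),(165,205),(185,188),(190,200),(187,215),(140,178),(160,180),(185,182)): print((cc,r),W[r,cc].round(1),p[r,cc])
P=W[sub&(Z>15)]; print('rest',cv2.minAreaRect(P[:,:2].astype(np.float32)),P.min(0),P.max(0))
```

```text
tray 5592 12.209218335389203 ((582.088134765625, -116.12625122070312), (270.99432373046875, 200.37762451171875), 55.749229431152344)
tin 600 [ 579.09520279 -211.08161764   67.52175214] ((578.4384155273438, -211.13917541503906), 38.39267349243164)
slope [ 5.28590991e-01  1.83972663e-02 -2.62160619e+02] 27.87485791776353 uphill yaw 1.9933378041749994
(205, 150) [659.4 123.8  89.2] [101 144 180]
(205, 165) [621.3 125.2  70.5] [ 96 139 174]
(188, 185) [568.  173.8  50.5] [55 63 67]
(200, 190) [551.9 137.5  73.3] [47 59 77]
(215, 187) [560.   96.5  76.3] [46 59 77]
(178, 140) [678.8 191.5 123.9] [118 128 127]
(180, 160) [629.9 189.3  98.7] [119 131 129]
(182, 185) [566.7 188.7  61.4] [124 134 133]
rest ((619.1444091796875, 145.699951171875), (162.50146484375, 130.6280517578125), 3.343393087387085) [537.23894947  77.41190233  15.11820003] [696.93784215 213.46641207 131.5660143 ]
```

View pics/crop.png

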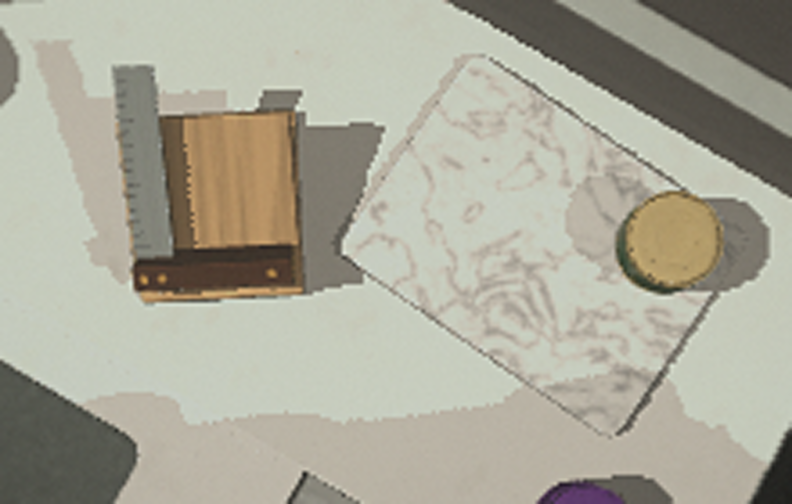

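The crop confirms it: the steel blade (crop 140,160) joins the dark stock (215,275), lying low on the slope. The tray is plain, with the gold tin at its far right corner. Next I fit the poses precisely.

```bash
cat >> h.py <<'E'
def delta(Tp,Rm):
    s=read_state(); p=np.array(s['position']); q=s['eef_rot']; C=R.from_quat([q[1],q[2],q[3],q[0]])
    rv=(C.inv()*R.from_matrix(Rm)).as_rotvec(); 
    print('rot units',(rv/np.pi).round(4),'rows>=',np.ceil(np.linalg.norm(rv)/np.radians(7)),
      '| slide units current frame',(C.inv().apply(np.array(Tp)-p)/40).round(3),'after rot',(Rm.T@(np.array(Tp)-p)/40).round(3))
E
python3 - <<'E'
from h import *
p,d=load('top'); W=world('top',d); Z=W[...,2]
g=p.astype(int); yaw=np.radians(2); 
for it in range(2):
    sl=np.radians(28); sx=np.array([np.cos(yaw)*np.cos(sl),np.sin(yaw)*np.cos(sl),np.sin(sl)]); sz=np.array([-np.cos(yaw)*np.sin(sl),-np.sin(yaw)*np.sin(sl),np.cos(sl)]); sy=np.cross(sz,sx); M=np.c_[sx,sy,sz]
    L=W@M
    ref=np.array([560,140,40.])@M
    reg=np.zeros(Z.shape,bool); reg[125:205,165:232]=1
    dark=reg&(g.sum(2)<210)&(Z>30)
    zt=np.nanmedian(L[dark][:,2]); top=dark&(abs(L[...,2]-zt)<3)
    q=L[top][:,:2]; r=cv2.minAreaRect(q.astype(np.float32))
    gray=reg&(abs(g[...,0]-g[...,2])<15)&(g.sum(2)>330)&(g.sum(2)<420)&(Z>30)&(abs(L[...,2]-(zt-19))<5)
    b=L[gray][:,:2]; rb=cv2.minAreaRect(b.astype(np.float32))
    print('ztop',zt,'stock',len(q),r,'blade',len(b),rb, np.nanmedian(L[gray][:,2]))
    lo=np.percentile(q,1,0); hi=np.percentile(q,99,0); print('ext',lo,hi,'blade ext',np.percentile(b,1,0),np.percentile(b,99,0))
    # blade axis direction
    (_,_,V)=np.linalg.svd(b-b.mean(0)); a=V[0]*np.sign(V[0][0]); (_,_,V2)=np.linalg.svd(q-q.mean(0)); a2=V2[0]*np.sign(V2[0][1])
    print('blade yaw err',np.degrees(np.arctan2(a[1],a[0])),'stock',np.degrees(np.arctan2(-a2[0],a2[1])))
    yaw+=np.arctan2(a[1],a[0])
E
```

```text
ztop -198.67318256542922 stock 198 ((522.878662109375, 121.31936645507812), (22.425678253173828, 119.6993179321289), 1.5480061769485474) blade 476 ((607.215087890625, 169.44252014160156), (148.11248779296875, 29.80596923828125), 0.7890040874481201) -215.59902923691965
ext [512.08623272  63.52531467] [532.98866572 179.06853496] blade ext [534.72671695 154.96936147] [679.32933977 183.88394494]
blade yaw err 1.2650641373840685 stock -0.08164342626861974
ztop -199.86897038609249 stock 202 ((525.1244506835938, 109.02461242675781), (22.42632484436035, 119.722900390625), 0.43071985244750977) blade 495 ((610.3816528320312, 155.3391876220703), (29.805862426757812, 148.1123046875), 89.66605377197266) -217.18493150820717
ext [514.84978095  51.38343279] [535.24773819 166.81191714] blade ext [537.87036315 140.93813164] [682.61356408 169.21797067]
blade yaw err 0.04191824760362919 stock -1.2618902553980285
```

```bash
cat >> h.py <<'E'
def slopeM(deg):
    y,s=np.radians(deg),np.radians(28)
    sx=np.array([np.cos(y)*np.cos(s),np.sin(y)*np.cos(s),np.sin(s)]); sz=np.array([-np.cos(y)*np.sin(s),-np.sin(y)*np.sin(s),np.cos(s)])
    return np.c_[sx,np.cross(sz,sx),sz]
def toolM(S): return np.c_[S[:,1],S[:,0],-S[:,2]]
TOPC=slopeM(3.265)@np.array([525.1,109.0,-199.9])   # stock top centre
S0=slopeM(2.8); GR=TOPC+S0@np.array([0,10,-12.]); RG=toolM(S0)
E
python3 - <<'E'
from h import *
print(TOPC,GR, GR+100*S0[:,2]); delta(GR+100*S0[:,2],RG)
E
```

```text
[550.37023267 140.57405709  70.01829381] [555.50866791 150.83732139  59.42292269] [508.61756009 148.54396362 147.71768198]
rot units [-0.1333  0.1006 -0.4047] rows>= 12.0 | slide units current frame [ 13.241 -15.121   2.479] after rot [18.127  6.518  6.249]
```

```bash
python3 -m pendant '{"slide":[[0.66,-0.75,0],[0.66,-0.75,0],[0.66,-0.75,0],[0.66,-0.75,0],[0.66,-0.75,0],[0.66,-0.75,0],[0.66,-0.75,0],[0.66,-0.75,0],[0.66,-0.75,0],[0.66,-0.75,0],[0.66,-0.75,0],[0.66,-0.75,0],[0.66,-0.75,0],[0.66,-0.75,0],[0.66,-0.75,0],[0.66,-0.75,0],[0.66,-0.75,0],[0.66,-0.75,0],[0.66,-0.75,0],[0.66,-0.75,0]],"rotation":[[0,0,0],[0,0,0],[0,0,0],[0,0,0],[0,0,0],[0,0,0],[0,0,0],[0,0,0],[0,0,0],[0,0,0],[0,0,0],[0,0,0],[0,0,0],[0,0,0],[0,0,0],[0,0,0],[0,0,0],[0,0,0],[0,0,0],[0,0,0]],"jaw":[1,1,1,1,1,1,1,1,1,1,1,1,1,1,1,1,1,1,1,1]}' | head -c 900
python3 -m pendant '{"slide":[[0,0,0],[0,0,0],[0,0,0],[0,0,0],[0,0,0],[0,0,0],[0,0,0],[0,0,0],[0,0,0],[0,0,0],[0,0,0],[0,0,0],[0,0,0]],"rotation":[[-0.0111,0.0084,-0.0337],[-0.0111,0.0084,-0.0337],[-0.0111,0.0084,-0.0337],[-0.0111,0.0084,-0.0337],[-0.0111,0.0084,-0.0337],[-0.0111,0.0084,-0.0337],[-0.0111,0.0084,-0.0337],[-0.0111,0.0084,-0.0337],[-0.0111,0.0084,-0.0337],[-0.0111,0.0084,-0.0337],[-0.0111,0.0084,-0.0337],[-0.0111,0.0084,-0.0337],[0,0,0]],"jaw":[1,1,1,1,1,1,1,1,1,1,1,1,0]}'
python3 -c "
from h import *
delta(GR+100*S0[:,2],RG);delta(GR,RG)"
```

```text
time: 1.77
position: [509.1, 144.7, 246.5]
eef_rot: [0.0, 0.987, 0.16, -0.0]
contact_force: [-0.2, -0.5, -0.2]
gripper_width: 1.001
grip_force: 0.0
time: 2.85
position: [509.3, 139.3, 246.7]
eef_rot: [0.154, 0.726, 0.652, 0.153]
contact_force: [-0.1, 0.4, -0.5]
gripper_width: 0.952
grip_force: 0.0
rot units [-0.0155  0.0155 -0.0463] rows>= 2.0 | slide units current frame [ 0.174 -1.088  2.227] after rot [ 0.23  -1.166  2.181]
rot units [-0.0155  0.0155 -0.0463] rows>= 2.0 | slide units current frame [ 0.303 -0.975  4.721] after rot [ 0.23  -1.166  4.681]
```

```bash
python3 -m pendant '{"slide":[[0,0,0],[0,0,0],[0.06,-0.29,0.54],[0.06,-0.29,0.54],[0.06,-0.29,0.54],[0.06,-0.29,0.54],[0,0,0],[0,0,0]],"rotation":[[-0.008,0.008,-0.023],[-0.008,0.008,-0.023],[0,0,0],[0,0,0],[0,0,0],[0,0,0],[0,0,0],[0,0,0]],"jaw":[0,0,0,0,0,0,0,0]}'
python3 -c "
from h import *
delta(GR,RG); p,d=snap('top'); q,e=snap('side')
cv2.imwrite('pics/pre.png',np.hstack([cv2.resize(p[100:260,140:300],(400,400)),cv2.resize(q[120:320,110:310],(400,400))]))"
```

```text
time: 3.52
position: [503.5, 143.4, 152.8]
eef_rot: [0.16, 0.703, 0.676, 0.154]
contact_force: [-1.2, 0.2, 0.1]
gripper_width: 0.501
grip_force: 0.0
rot units [-0.0128  0.0128 -0.025 ] rows>= 1.0 | slide units current frame [0.238 0.152 2.663] after rot [0.122 0.059 2.674]
```

View pics/pre.png

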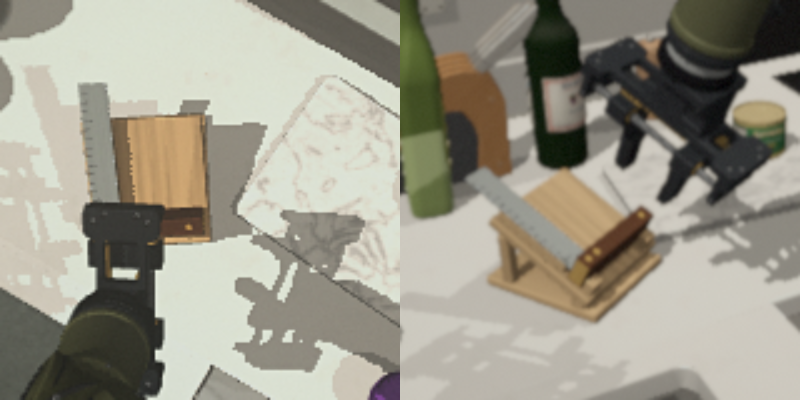

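The gripper hovers over the stock (top crop 120,220) and leans with the slope as wanted. It is still about 5° short in turn, so I correct that before descending.

```bash
python3 -m pendant '{"slide":[[0,0,0],[0,0,0],[0,0,0],[0,0,0]],"rotation":[[-0.006,0.006,-0.012],[-0.006,0.006,-0.012],[0,0,0],[0,0,0]],"jaw":[0,0,0,0]}'
python3 -c "
from h import *
delta(GR,RG);print(read_state()['qpos'])"
```

```text
time: 3.95
position: [504.7, 143.9, 155.4]
eef_rot: [0.168, 0.67, 0.701, 0.176]
contact_force: [-0.1, -0.1, -0.5]
gripper_width: 0.498
grip_force: 0.0
rot units [ 0.0011  0.0006 -0.001 ] rows>= 1.0 | slide units current frame [ 0.117 -0.008  2.718] after rot [1.120e-01 2.000e-03 2.718e+00]
[-0.21816909  0.71320816 -0.4363833   2.3844165   2.19790107  0.61391434
 -2.62304887]
```

```bash
python3 -m pendant '{"slide":[[0.02,0,0.45],[0.02,0,0.45],[0.02,0,0.45],[0.02,0,0.45],[0.02,0,0.4],[0.01,0,0.3],[0,0,0.22],[0,0,0],[0,0,0]],"rotation":[[0,0,0],[0,0,0],[0,0,0],[0,0,0],[0,0,0],[0,0,0],[0,0,0],[0,0,0],[0,0,0]],"jaw":[0,0,0,0,0,0,0,0,0]}'
python3 -c "
from h import *
delta(GR,RG);print(read_state()['qpos'])"
```

```text
time: 4.7
position: [555.3, 151.3, 58.4]
eef_rot: [0.168, 0.67, 0.702, 0.176]
contact_force: [0.9, 0.1, 0.1]
gripper_width: 0.499
grip_force: 0.0
rot units [ 0.0007  0.0003 -0.0005] rows>= 1.0 | slide units current frame [-0.011  0.017 -0.021] after rot [-0.011  0.017 -0.021]
[-0.15502383  0.96460017 -0.47957665  2.26502542  2.30941761  0.7476132
 -2.62176791]
```

Close the jaws, then lift along the slope normal (−tool z).

```bash
python3 -m pendant '{"slide":[[0,0,0],[0,0,0],[0,0,0],[0,0,0],[0,0,0],[0,0,0],[0,0,0],[0,0,0],[0,0,0],[0,0,0]],"rotation":[[0,0,0],[0,0,0],[0,0,0],[0,0,0],[0,0,0],[0,0,0],[0,0,0],[0,0,0],[0,0,0],[0,0,0]],"jaw":[-1,-1,-1,-1,-1,-1,-1,-1,-1,-1]}'
python3 -m pendant '{"slide":[[0,0,-0.1],[0,0,-0.2],[0,0,-0.3],[0,0,-0.4],[0,0,-0.5],[0,0,-0.5],[0,0,-0.5],[0,0,-0.3],[0,0,0],[0,0,0]],"rotation":[[0,0,0],[0,0,0],[0,0,0],[0,0,0],[0,0,0],[0,0,0],[0,0,0],[0,0,0],[0,0,0],[0,0,0]],"jaw":[-1,-1,-1,-1,-1,-1,-1,-1,-1,-1]}'
python3 -c "
from h import *
p,d=snap('top'); q,e=snap('side')
cv2.imwrite('pics/lift.png',np.hstack([cv2.resize(p[100:260,140:300],(400,400)),cv2.resize(q[120:320,110:310],(400,400))]))"
```

```text
time: 5.53
position: [555.0, 151.4, 58.5]
eef_rot: [0.168, 0.669, 0.702, 0.176]
contact_force: [-3.2, -0.9, 6.0]
gripper_width: 0.223
grip_force: 30.0
time: 6.37
position: [502.5, 148.8, 157.9]
eef_rot: [0.168, 0.669, 0.702, 0.177]
contact_force: [-0.1, -0.6, -2.7]
gripper_width: 0.226
grip_force: 30.0
```

View pics/lift.png

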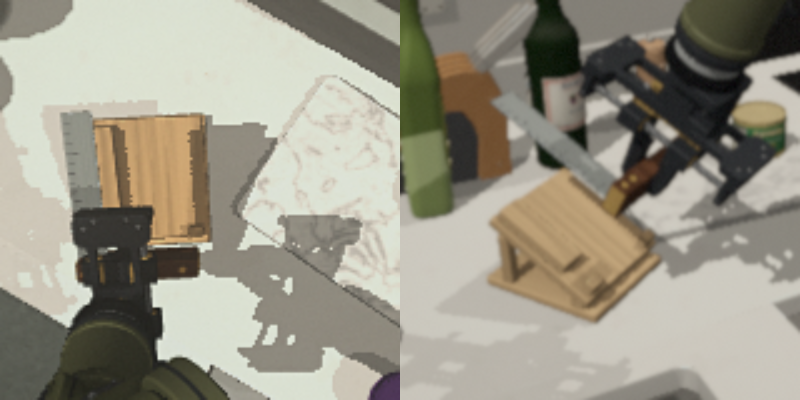

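The lift crop shows the square held: stock at (140,265), blade clear of the rest. Next I work out the turn to flat at the tray heading and the hover.

```bash
cat >> h.py <<'E'
def tray(yaw=-34.25,c=(582.09,-116.13)):
    a=np.radians(yaw); return np.array([[np.cos(a),-np.sin(a),0],[np.sin(a),np.cos(a),0],[0,0,1.]]),np.array([c[0],c[1],0.])
def goal(gap,z,y=10):  # stock inner face gap from edge, underside height z
    M,c=tray(); return c+M@np.array([-110-gap,y+10,24.+z]),toolM(M)
E
python3 - <<'E'
from h import *
delta(*goal(15,100)); print(goal(15,100))
# tray side edges refined by lines: boundary points of tray mask
p,d=np.load('top.npz').values()
E
```

```text
rot units [ 0.1507 -0.0505  0.2009] rows>= 7.0 | slide units current frame [-4.428 -0.845  0.471] after rot [-3.854  2.241  0.816]
(array([490.02237991, -29.24758906, 124.        ]), array([[ 0.56280493,  0.82658975, -0.        ],
       [ 0.82658975, -0.56280493, -0.        ],
       [ 0.        ,  0.        , -1.        ]]))
```

```bash
python3 -m pendant '{"slide":[[0,0,0],[0,0,0],[0,0,0],[0,0,0],[0,0,0],[0,0,0],[0,0,0],[0,0,0],[0,0,0],[0,0,0],[0,0,0],[0,0,0],[0,0,0]],"rotation":[[0.0151,-0.005,0.02],[0.0151,-0.005,0.02],[0.0151,-0.005,0.02],[0.0151,-0.005,0.02],[0.0151,-0.005,0.02],[0.0151,-0.005,0.02],[0.0151,-0.005,0.02],[0.0151,-0.005,0.02],[0.0151,-0.005,0.02],[0.0151,-0.005,0.02],[0,0,0],[0,0,0],[0,0,0]],"jaw":[-1,-1,-1,-1,-1,-1,-1,-1,-1,-1,-1,-1,-1]}'
python3 -m pendant '{"slide":[[-0.3,0.2,0],[-0.5,0.3,0],[-0.5,0.3,0],[-0.5,0.3,0],[-0.5,0.3,0],[-0.5,0.3,0],[-0.5,0.3,0],[-0.5,0.2,0],[0,0,0],[0,0,0]],"rotation":[[0,0,0],[0,0,0],[0,0,0],[0,0,0],[0,0,0],[0,0,0],[0,0,0],[0,0,0],[0,0,0],[0,0,0]],"jaw":[-1,-1,-1,-1,-1,-1,-1,-1,-1,-1]}'
python3 -c "
from h import *
delta(*goal(15,100));print(read_state()['qpos'])"
```

```text
time: 7.55
position: [501.3, 144.7, 155.2]
eef_rot: [0.024, 0.866, 0.5, 0.016]
contact_force: [-0.0, -0.9, -2.2]
gripper_width: 0.222
grip_force: 30.0
time: 8.38
position: [500.8, -31.6, 159.8]
eef_rot: [0.024, 0.866, 0.499, 0.016]
contact_force: [-0.8, 0.7, -4.1]
gripper_width: 0.229
grip_force: 30.0
rot units [ 0.0181 -0.0019  0.023 ] rows>= 1.0 | slide units current frame [-0.087 -0.313  0.879] after rot [-0.102 -0.256  0.896]
[ 0.27077138  0.69540733 -0.51082618  2.05436604  0.74445165  0.53075079
 -1.31576624]
```

```bash
python3 -m pendant '{"slide":[[0,0,0],[0,0,0],[-0.03,-0.09,0.3],[-0.03,-0.09,0.3],[-0.03,-0.09,0.3],[0,0,0],[0,0,0]],"rotation":[[0.009,-0.001,0.0115],[0.009,-0.001,0.0115],[0,0,0],[0,0,0],[0,0,0],[0,0,0],[0,0,0]],"jaw":[-1,-1,-1,-1,-1,-1,-1]}'
python3 - <<'E'
from h import *
delta(*goal(15,100)); delta(*goal(15,0))
p,d=snap('top'); q,e=snap('side')
cv2.imwrite('pics/hov.png',np.hstack([cv2.resize(p[110:260,210:360],(400,400)),cv2.resize(q[120:320,160:360],(400,400))]))
W=world('top',d); M,c=tray(); T=(W-c)@M
# blade: height band ~115
b=T[(T[...,2]>105)&(T[...,2]<130)&(T[...,0]>-90)&(T[...,0]<60)&(abs(T[...,1])<130)]
print(len(b),b.min(0),b.max(0),np.median(b[:,2])); print(cv2.minAreaRect(b[:,:2].astype(np.float32)))
A=np.c_[b[:,:2],np.ones(len(b))]; print(np.linalg.lstsq(A,b[:,2],rcond=None)[0])
E
```

```text
time: 8.97
position: [490.5, -25.8, 123.9]
eef_rot: [-0.001, 0.883, 0.469, 0.0]
contact_force: [0.8, 0.3, -1.9]
gripper_width: 0.226
grip_force: 30.0
rot units [-0.0002 -0.0004  0.0013] rows>= 1.0 | slide units current frame [-0.077  0.038 -0.002] after rot [-0.077  0.038 -0.002]
rot units [-0.0002 -0.0004  0.0013] rows>= 1.0 | slide units current frame [-0.081  0.04   2.498] after rot [-0.077  0.038  2.498]
243 [-53.53766042  45.51270455 114.61334005] [ 34.99832057  75.56929622 126.02067169] 119.9165290460733
((-9.283283233642578, 60.676116943359375), (30.03025245666504, 88.60875701904297), 89.78692626953125)
[-3.99932896e-03  1.03335825e-02  1.19405026e+02]
```

View pics/hov.png

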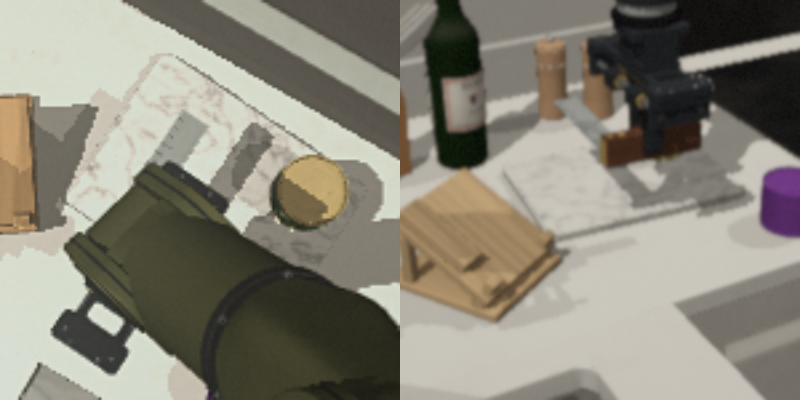

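The hover crops show the blade over the tray's left part, well clear of the tin, and the stock level in front of the long edge. Descending.

```bash
python3 -m pendant '{"slide":[[0,0,0.3],[0,0,0.4],[0,0,0.4],[0,0,0.4],[0,0,0.4],[0,0,0.3],[0,0,0.15],[0,0,0.05],[0,0,0],[0,0,0]],"rotation":[[0,0,0],[0,0,0],[0,0,0],[0,0,0],[0,0,0],[0,0,0],[0,0,0],[0,0,0],[0,0,0],[0,0,0]],"jaw":[-1,-1,-1,-1,-1,-1,-1,-1,-1,-1]}'
python3 -m pendant '{"slide":[[0,0,0.02],[0,0,0.02],[0,0,0]],"rotation":[[0,0,0],[0,0,0],[0,0,0]],"jaw":[-1,-1,-1]}'
python3 -c "
from h import *
delta(*goal(15,0))"
```

```text
time: 9.9
position: [491.7, -27.1, 28.8]
eef_rot: [-0.0, 0.884, 0.468, 0.001]
contact_force: [-0.5, 0.1, -2.5]
gripper_width: 0.223
grip_force: 30.0
time: 10.15
position: [491.3, -27.3, 26.8]
eef_rot: [-0.0, 0.884, 0.468, 0.001]
contact_force: [-0.1, -0.5, -3.4]
gripper_width: 0.224
grip_force: 30.0
rot units [ 0.0002 -0.0007  0.0001] rows>= 1.0 | slide units current frame [-0.058  0.001  0.07 ] after rot [-0.058  0.001  0.07 ]
```

```bash
for i in 1; do python3 -m pendant '{"slide":[[0,0,0.02],[0,0,0.02],[0,0,0]],"rotation":[[0,0,0],[0,0,0],[0,0,0]],"jaw":[-1,-1,-1]}'|grep -E "pos|contact"; done
python3 -m pendant '{"slide":[[0,0,0.015],[0,0,0.015],[0,0,0]],"rotation":[[0,0,0],[0,0,0],[0,0,0]],"jaw":[-1,-1,-1]}'|grep -E "pos|contact"
python3 -m pendant '{"slide":[[0,0,0.01],[0,0,0.01],[0,0,0]],"rotation":[[0,0,0],[0,0,0],[0,0,0]],"jaw":[-1,-1,-1]}'|grep -E "pos|contact"
```

```text
position: [491.0, -27.2, 24.8]
contact_force: [0.4, 0.4, -2.5]
position: [491.0, -27.2, 23.6]
contact_force: [0.4, -0.9, -2.5]
position: [491.0, -27.2, 22.8]
contact_force: [0.3, -0.2, -2.6]
```

```bash
python3 -m pendant '{"slide":[[0,0,0.01],[0,0,0.01],[0,0,0]],"rotation":[[0,0,0],[0,0,0],[0,0,0]],"jaw":[-1,-1,-1]}'|grep -E "pos|contact"
python3 -m pendant '{"slide":[[0,0,0.01],[0,0,0.01],[0,0,0]],"rotation":[[0,0,0],[0,0,0],[0,0,0]],"jaw":[-1,-1,-1]}'|grep -E "pos|contact"
```

```text
position: [491.0, -27.2, 22.0]
contact_force: [-0.4, -0.5, -2.4]
position: [491.1, -27.2, 21.3]
contact_force: [0.7, 0.4, -0.8]
```

Contact now, with the weight taken up. I back off 10 mm so the inner finger clears the tray, release slightly and raise 4 mm.

```bash
python3 -m pendant '{"slide":[[0,-0.05,0],[0,-0.1,0],[0,-0.1,0],[0,0,0],[0,0,0],[0,0,0],[0,0,0],[0,0,-0.05],[0,0,-0.05],[0,0,0],[0,0,0]],"rotation":[[0,0,0],[0,0,0],[0,0,0],[0,0,0],[0,0,0],[0,0,0],[0,0,0],[0,0,0],[0,0,0],[0,0,0],[0,0,0]],"jaw":[-1,-1,-1,-1,-0.25,-0.25,-0.25,-0.25,-0.25,-0.25,-0.25]}'
python3 -c "
from h import *
delta(*goal(15,0));print(read_state()['position'])"
```

```text
time: 12.32
position: [482.9, -21.7, 25.5]
eef_rot: [-0.0, 0.884, 0.468, 0.001]
contact_force: [0.1, 0.6, -0.3]
gripper_width: 0.372
grip_force: 0.0
rot units [ 0.0001 -0.0007  0.0001] rows>= 1.0 | slide units current frame [-0.057  0.253  0.037] after rot [-0.056  0.253  0.037]
[482.93802459 -21.69328943  25.49544999]
```

```bash
python3 -m pendant '{"slide":[[0.1,0.05,0],[0,0.1,0],[0,0.1,0],[0,0.1,0],[0,0.05,0],[0,0.05,0],[0,0.05,0],[0,0.05,0],[0,0.05,0],[0,0,0]],"rotation":[[0,0,0],[0,0,0],[0,0,0],[0,0,0],[0,0,0],[0,0,0],[0,0,0],[0,0,0],[0,0,0],[0,0,0]],"jaw":[-0.25,-0.25,-0.25,-0.25,-0.25,-0.25,-0.25,-0.25,-0.25,-0.25]}'
python3 -m pendant '{"slide":[[0,0.05,0],[0,0.025,0],[0,0,0]],"rotation":[[0,0,0],[0,0,0],[0,0,0]],"jaw":[-0.25,-0.25,-0.25]}'|grep -E "pos|contact"
cat > f.py <<'E'
from h import *
s=read_state(); M,c=tray(); print('F tray',(M.T@np.array(s['contact_force'])).round(1),'tcp tray',(M.T@(np.array(s['position'])-c)).round(2),'gap est',(-100-((M.T@(np.array(s['position'])-c))[0]-s['gripper_width']*44+20)).round(2))
E
python3 f.py
```

```text
time: 13.15
position: [505.2, -32.3, 25.3]
eef_rot: [-0.0, 0.884, 0.468, 0.001]
contact_force: [-1.4, 1.0, 1.9]
gripper_width: 0.377
grip_force: 0.9
position: [507.7, -33.9, 25.2]
contact_force: [-1.0, 0.2, 1.5]
F tray [-0.9 -0.4  1.5] tcp tray [-107.77   26.11   25.25] gap est 4.35
```

```bash
python3 -m pendant '{"slide":[[0,0.025,0],[0,0.025,0],[0,0,0]],"rotation":[[0,0,0],[0,0,0],[0,0,0]],"jaw":[-0.25,-0.25,-0.25]}'>/dev/null; python3 f.py
python3 -m pendant '{"slide":[[0,0.025,0],[0,0,0]],"rotation":[[0,0,0],[0,0,0]],"jaw":[-0.25,-0.25]}'>/dev/null; python3 f.py
python3 - <<'E'
from h import *
p,d=snap('top'); q,e=snap('side')
cv2.imwrite('pics/push.png',np.hstack([cv2.resize(p[120:240,225:345],(400,400),interpolation=cv2.INTER_CUBIC),cv2.resize(q[160:260,200:340],(400,400),interpolation=cv2.INTER_CUBIC)]))
E
```

```text
F tray [-2.  -0.9  0.8] tcp tray [-106.12   26.15   25.27] gap est 2.73
F tray [-3.1 -0.9  1.5] tcp tray [-105.5    25.93   25.24] gap est 1.95
```

View pics/push.png

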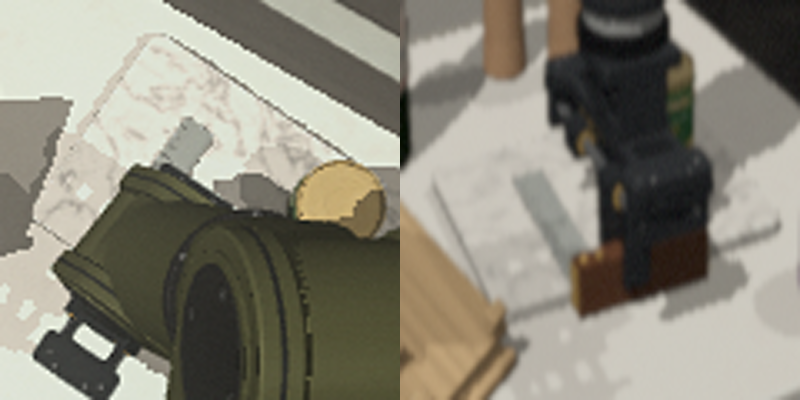

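The stock (side crop 640,275) stands just short of the tray's near edge, with the blade lying across the tray. I keep pushing in fine steps.

```bash
python3 -m pendant '{"slide":[[0,0.015,0],[0,0,0]],"rotation":[[0,0,0],[0,0,0]],"jaw":[-0.25,-0.25]}'>/dev/null; python3 f.py
python3 -m pendant '{"slide":[[0,0.015,0],[0,0,0]],"rotation":[[0,0,0],[0,0,0]],"jaw":[-0.25,-0.25]}'>/dev/null; python3 f.py
python3 -m pendant '{"slide":[[0,0.015,0],[0,0,0]],"rotation":[[0,0,0],[0,0,0]],"jaw":[-0.25,-0.25]}'>/dev/null; python3 f.py
```

```text
F tray [-4.5 -1.1  2.4] tcp tray [-105.04   25.8    25.25] gap est 1.7
F tray [-4.8 -2.2  3.5] tcp tray [-104.79   25.67   25.22] gap est 1.37
F tray [-5.4 -2.1  3.5] tcp tray [-104.77   25.72   25.21] gap est 1.22
```

```bash
python3 -m pendant '{"slide":[[0,0.015,0],[0,0,0]],"rotation":[[0,0,0],[0,0,0]],"jaw":[-0.25,-0.25]}'>/dev/null; python3 f.py
python3 -m pendant '{"slide":[[0,0.015,0],[0,0,0],[0,0,0]],"rotation":[[0,0,0],[0,0,0],[0,0,0]],"jaw":[-0.25,-0.25,-0.25]}'>/dev/null; python3 f.py
python3 - <<'E'
from h import *
p,d=snap('top'); W=world('top',d); M,c=tray(); T=(W-c)@M
sub=np.zeros(d.shape,bool); sub[110:245,232:350]=1
m=sub&(T[...,2]>7)&(T[...,2]<14.); t=T[m]
# far edge & left edge of tray
for y0 in (20,40,60,80,100,120): 
    k=t[abs(t[:,1]-y0)<4]; print(y0,k[:,0].max().round(1),end=' ')
print('left',[t[abs(t[:,0]-x)<4][:,1].max().round(1) for x in(-80,-40,0,40,80)])
g=p.astype(int); 
b=sub&(T[...,2]>13.5)&(T[...,2]<22)&(T[...,0]>-40)&(T[...,0]<60)&(T[...,1]>30)&(T[...,1]<85)
q=T[b]; print(len(q),cv2.minAreaRect(q[:,:2].astype(np.float32)))
E
```

```text
F tray [-7.  -2.6  4.3] tcp tray [-104.72   25.71   25.19] gap est 1.24
F tray [-7.6 -1.5  5.6] tcp tray [-104.7   25.7   25.2] gap est 1.22
20 99.1 40 95.2 60 99.1 80 100.8 100 98.9 120 98.2 left [np.float64(135.1), np.float64(134.6), np.float64(134.5), np.float64(133.6), np.float64(133.6)]
188 ((23.778770446777344, 57.875144958496094), (72.43377685546875, 54.020729064941406), 0.0324726440012455)
```

Firm contact at 7.6 N and the tray has not moved. I centre the jaws off the stock, lift clear and move aside to look.

```bash
python3 -m pendant '{"slide":[[0,-0.05,0],[0,-0.1,0],[0,-0.06,0],[0,0,0],[0,0,-0.1],[0,0,-0.3],[0,0,-0.6],[0,0,-0.8],[0,0,-0.8],[0,0,-0.8],[0,0,-0.8],[0,-0.8,0],[0,-0.8,0],[-0.8,-0.3,0],[-0.8,0,0],[-0.8,0,0],[-0.8,0,0],[-0.8,0,0],[0,0,0],[0,0,0]],"rotation":[[0,0,0],[0,0,0],[0,0,0],[0,0,0],[0,0,0],[0,0,0],[0,0,0],[0,0,0],[0,0,0],[0,0,0],[0,0,0],[0,0,0],[0,0,0],[0,0,0],[0,0,0],[0,0,0],[0,0,0],[0,0,0],[0,0,0],[0,0,0]],"jaw":[-0.25,-0.25,-0.25,-0.25,-0.25,-0.25,-0.25,-0.25,-0.25,-0.25,-0.25,-0.25,-0.25,-0.25,-0.25,-0.25,-0.25,-0.25,-0.25,-0.25]}'
python3 - <<'E'
from h import *
p,d=snap('top'); q,e=snap('side')
cv2.imwrite('pics/chk.png',np.hstack([cv2.resize(p[125:245,230:350],(400,400),interpolation=cv2.INTER_CUBIC),cv2.resize(q[170:250,200:310],(400,400),interpolation=cv2.INTER_CUBIC)]))
E
```

```text
time: 16.55
position: [351.7, -123.6, 193.3]
eef_rot: [0.0, 0.885, 0.466, 0.001]
contact_force: [0.6, -0.0, 0.6]
gripper_width: 0.377
grip_force: 0.0
```

View pics/chk.png

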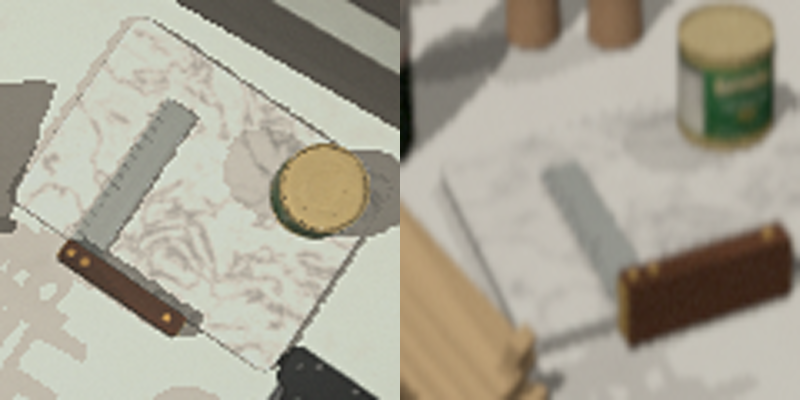

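The square lies with its stock along the near edge and the blade across the tray. I measure the flushness numerically.

Run:
```python
from h import *
p,d=load('top'); W=world('top',d); M,c=tray(); T=(W-c)@M; g=p.astype(int)
sub=np.zeros(d.shape,bool); sub[110:245,225:350]=1
X,Y,Z=T[...,0],T[...,1],T[...,2]
st=sub&(Z>32)&(Z<41)&(X<-85)&(X>-150); q=T[st]
print('stock',len(q),q.min(0).round(1),q.max(0).round(1),cv2.minAreaRect(q[:,:2].astype(np.float32)))
mx=[];
for y in range(-40,61,10):
    k=q[abs(q[:,1]-y)<5]; mx.append((y,k[:,0].min(),k[:,0].max()))
mx=np.array(mx); print('edges',mx.round(1).tolist())
print('slope deg in/out',[np.degrees(np.arctan(np.polyfit(mx[:,0],mx[:,i],1)[0])).round(2) for i in(2,1)])
b=sub&(abs(g[...,0]-g[...,2])<15)&(g.sum(2)<440)&(Z>13)&(Z<22)&(X>-85)&(X<60)&(Y>25)&(Y<85); k=T[b]
print('blade',len(k),cv2.minAreaRect(k[:,:2].astype(np.float32)),k[:,2].mean())
v=np.linalg.svd(k[:,:2]-k[:,:2].mean(0))[2][0]; v*=np.sign(v[0]); print('blade dir deg',np.degrees(np.arctan2(v[1],v[0])))
# tray near edge right of stock / left of stock, by z step
tr=T[sub&(Z>6)&(Z<14)]
for y in (-115,-100,-85,-75,85,95,105,115,125):
    kk=tr[abs(tr[:,1]-y)<4]; print(y,kk[:,0].min().round(1),kk[:,0].max().round(1),end='; ')
kk=tr; print(cv2.minAreaRect(W[sub&(Z>7)&(Z<16)&(X>-104)][:,:2].astype(np.float32)))
```

```text
stock 277 [-120.2  -47.9   32.2] [-100.1   71.9   41. ] ((-109.97319793701172, 11.974933624267578), (119.73854064941406, 20.103939056396484), 89.75493621826172)
edges [[-40.0, -120.2, -100.7], [-30.0, -119.5, -100.9], [-20.0, -119.6, -100.1], [-10.0, -119.9, -100.1], [0.0, -119.8, -100.4], [10.0, -120.0, -100.5], [20.0, -120.0, -100.5], [30.0, -118.8, -100.9], [40.0, -119.7, -101.0], [50.0, -119.7, -100.2], [60.0, -119.2, -100.5]]
slope deg in/out [np.float64(-0.02), np.float64(0.32)]
blade 134 ((-14.483261108398438, 55.49407196044922), (133.28741455078125, 31.023672103881836), 0.7784924507141113) 16.966620622937267
blade dir deg -0.3136575350093177
-115 -99.6 100.8; -100 -99.7 136.6; -85 -123.5 130.5; -75 -118.9 129.8; 85 -145.0 100.1; 95 -176.2 100.5; 105 -126.1 99.8; 115 -99.8 99.4; 125 -121.5 98.4; ((599.8731689453125, -110.66323852539062), (419.0655822753906, 230.9398193359375), 57.67232894897461)
```

The stock centre is at tray x = −110.0 mm, its heading is within about 0.3°, and tray and tin are in place. The robot is clear, so I hand in.

```bash
python3 -c "
from bench import *
print(finish_job())"
```

```text
the job is handed in; nothing more can be done
None
```

The try square lies flat on the worktop at the marble tray's near long edge, blade across the tray and stock flush within measurement (heading within about 0.3°); the tray and tin are where they were, the robot is clear, and I handed the job in at about 17 s (no verdict came back).

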